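# Pry the split retaining ring off a salvaged spindle

### The job

Strip the salvaged spindle drive: take the hooked pick from its post, put its foot under the ring's long end tab and pry that end up past the spring tongue until it stands clear above the spindle, then push the ring with the pick off the spindle, away from the tab, into the black tray next to the drive so that it lies flat on the tray floor. Touch the ring only with the pick, never with the gripper; finally hang the pick back in the fork of its post, let it go, and leave the other things on the bench where they are.

Things in the scene. Friction and masses are not known exactly. Their poses are not given: they have to be found in the camera images.
- drive: Fixed aluminium spindle drive; origin on the bench under the spindle axis. Base block 150 mm along x, y = -110 to +52 mm, top at z = 30 mm. On it a dark disc, radius 46 mm, top z = 38 mm, on which the ring lies; through it the steel spindle, radius 34 mm, top z = 45 mm. On the +y side the spindle has a lip of radius 38 mm, z = 49.5 to 52 mm, over the ring's inner edge.
- tongue (a point): Tip of the drive's spring tongue (14 mm wide, 38 mm from the spindle axis on the drive's -y side, z = 47 mm), which reaches over the ring's inner edge beside the tab. Lifting the tab swings it up till it snaps past; 8 to 15 N at the tab. With the tab raised about 30 mm (beyond 40 the far side binds under the lip) the sloping ring can be pushed to the drive's +y over spindle and lip into the tray.
- ring_mid (a point): Split steel ring, about 120 g: outer diameter 92 mm, inner 72 mm, 6 mm thick. Site at its centre, half-way through; z is its axis. At the start it lies on the disc around the spindle, axes along the drive's. One end carries a flat tab, 20 mm wide, that points to the ring's -y and ends 68 mm from the centre (22 mm past the disc's rim); the gap of some 15 mm is beside it, on the +x side.
- ring_tab (a point): Point on the underside of the ring's tab, 58 mm from the ring's centre along its -y, axes as the ring's. At the start 38 mm above the bench, 8 mm above the base block: scant room for the pick's foot.
- tray: Fixed black tray, thick-based, on the drive's +y side, axes along the drive's within 0.02 rad, 1 to 6 mm from the drive's block. Origin on the bench under its centre. Outside 160 (x) by 200 (y) mm; floor at z = 27 mm; walls 4 mm thick, on both sides up to 41 mm and at the +y end up to 39 mm; no wall at the end next to the drive.
- pick_grip (a point): Hooked pick, 150 g, upright. Site at the centre of its square wooden handle (20 x 20 mm, 56 mm high); z up. 28 to 33 mm below it a round collar, radius 18 mm, that rests on the fork. Then a flat shank, 14 mm wide (x), 6 mm thick (y), down to a foot whose underside is 108 mm below the point; the foot is 5 mm thick, 14 mm wide and reaches 21 mm from the shank's centre line along +y.
- fork (a point): Fixed post with a fork. Site midway between the prongs at their top, 115 mm above the bench, where the pick's shank hangs; x along the slot to its closed end, y across. Slot 15 mm wide, open to -x (mouth ends 40 mm from the point); the column, 52 mm behind the point, is no higher than the prongs. The pick leaves by being raised a little and moved along -x, and returns the same way.
- heatsink: Bystander: finned aluminium heat sink, 70 x 90 x 38 mm, loose. Origin under its centre.
- spare_collar: Bystander: closed steel collar, 92 mm across, 14 mm high, loose; not the ring of this task. Origin under its centre.
- screwdriver: Bystander: screwdriver, 190 mm, lying loose. Origin under its centre.
- ring: The ring itself, axes as ring_mid; origin 3 mm below it, at the underside.
- pick: The pick itself, axes as pick_grip; origin 108 mm below it, at the foot's underside on the shank's centre line.
Things that resemble listed ones, but are neither listed nor needed, are in the scene too. Of the things that look like the pick, the middle-sized one is meant.

How it is judged (in metres and radians):
On the way:
1. the ring's tab, carried by the pick, is lifted at least 22 mm while the ring is still on the spindle (its centre less than 30 mm from the axis) (height (world z) of ring_tab above 0.06 m and horizontal distance between ring_mid and drive below 0.03 m and contact force between pick and ring above 0.2 N), for 0.1 s.
At the end, for the whole second after the job is handed in: The ring lies flat (within 0.1 rad, either face up) and at rest on the tray floor, inside its walls, and the pick hangs still and upright in the fork, collar on the prongs, within 30 mm of the fork's site, released (x of ring_mid in the frame of tray between -0.045 and 0.045 m and y of ring_mid in the frame of tray between -0.06 and 0.06 m and height (world z) of ring_mid below 0.035 m and (angle between ring_mid's own z axis and vertical below 0.1 rad or angle between ring_mid's own z axis and vertical above 3.04 rad) and linear speed of ring below 0.01 m/s and z of pick_grip in the frame of fork between 0.03 and 0.036 m and horizontal distance between pick_grip and fork below 0.03 m and angle between pick_grip's own z axis and vertical below 0.1 rad and linear speed of pick below 0.02 m/s); the robot touches nothing.
It fails at once if the gripper touches the ring (contact force between any of the fingers, the arm and ring above 0.5 N).
It fails at once if a bystander is moved more than 20 mm (distance of any of heatsink, spare_collar, screwdriver from where it was at the start of the episode above 0.02 m).
It also fails if it takes over 62 s, if anything falls off the work surface, if the arm or the gripper's body presses on something with over 40 N, if the wrist force passes 120 N, or if a joint passes its speed limit or range.

### The arm

A 6-joint arm with a two-finger parallel gripper is mounted at the origin on the work surface. World frame = base frame: x ahead of the robot, y to its left, z up, the work surface at z = 0. Lengths are in mm, angles in rad, forces in N, time in s.
With the tool pointing down it reaches from about 300 to 775 mm from the base axis. Payload 14.6 kg.
Tool frame: the origin (TCP) lies midway between the tips of the shut fingers; the grasp point (between the pads) lies 19 mm behind it; y points along the fingers, z is the direction in which the jaws open and shut, and the axes are right-handed (so a half turn about y gives the same grasp; the last joint's range is limited). The gripper opens to 94 mm and grips with 3 to 60 N. Pads are 16 mm wide; open, the fingers measure 119 mm over their backs; the gripper's body (75 mm by 177 mm) begins 78 mm behind the grasp point.
Start: joints at [-1.388, 0.3, 1.521, -0, 1.321, -0.067], TCP at [135.959, -532.921, 205.446] pointing down, gripper open.
Joint ranges: [-3.03, 3.03], [-0.79, 2.21], [0.23, 2.52], [-1.04, 4.18], [0, 3.07], [-2.55, 2.55]. Speed limits (rad/s): [2.22, 2.22, 2.57, 3.14, 3.14, 3.14].

### API

Orientations are given as [roll, pitch, yaw] about the fixed x, y, z axes, in that order (R = Rz(yaw) Ry(pitch) Rx(roll)).
In Python, from cell import manip gives the robot as it stands.
- The arm moves only by the tool play_rows, never from a script. Its argument "series" is a list of rows, each a list of 3 entries, a list of its own where there are three numbers: the shift along the tool's x, y, z in m, then the turn about the tool's y in rad, then the closure, from 0 (fully open) to 1 (shut). In form: [[[dx, dy, dz], twist, grip], ...]. A call has 1 to 20 rows; each row is the pose to reach, as a shift and turn from the pose measured when the call began, along the tool's axes at that moment; what a row does not reach only later rows make up. A row lasts 1/10 s, in which the tool goes at most 50 mm and 8.59 degrees, less where a joint would pass 70% of its speed; a pose out of reach is approached as far as the arm can. A call with a gripper value outside its range is refused whole. The fingers move at their own pace and stop on an object; "squeeze" is the grip in N (left out, the last holds). Time passes only in rows, so rows that repeat a pose let the fingers close. It gives the time, the measured TCP pose, the force and the opening at its end, in the units of the state.
- manip.read_state(): the state, without advancing time (a new reading comes with each control period).
- manip.camera(name): name is "scene" or "top"; returns the picture (400x640x3 uint8, red, green, blue); there is no depth.
- manip.camera_params(name): a dict with "K" (3x3 intrinsics, pixels), "rvec" (rotation vector, rad) and "tvec" (3), from world to camera coordinates, as OpenCV has them. Camera axes: x right, y down, z forward; pixel columns grow to the right and rows downward; lengths in mm; the calibration is good to about 2 mm. A picture is of the moment at which its call begins. camera_params takes no time and is no camera call.
- manip.sign_off(): hands the job in, once; it reports no verdict.
The state is a dict: "clock": time; "joints": joint angles; "qd": joint speeds; "effort": joint torques, N m; "eef_pos": TCP position; "eef_rot": TCP orientation; "wrist_force": force on the tool from outside, world axes, zero at the start; "moment": the same for the moment, N m; "finger_gap": finger opening in mm.
Only numpy, scipy, OpenCV 4.12 (cv2) and the standard library are available. Lean on these libraries where they do the work, as an engineer would, in place of code of your own. Each camera call takes 0.05 s, during which the arm holds its last target. There are 200 camera calls.

## Working session

There is one attempt and no reset: what is moved stays moved. The work goes in short steps, Python scripts to look and compute and a tool call to move; the robot and the scene stay as the last step left them, time stands still between calls to the robot, and variables do not carry over. Pictures are saved under pics/ and viewed, about 8 in all and at most 12, crops included, and the job is handed in when it is done.

Besides the shell and the picture viewer there is one more tool, called after ">>>" as a command line: name --argument value ..., lists and objects as JSON in quotes. play_rows: Moves the arm, as the interface text tells. Its arguments: {"type":"object","properties":{"series":{"type":"array","items":{"type":"array"}},"squeeze":{"type":"number"}},"required":["series"]}

```bash
mkdir -p pics; ls; python3 - <<'E'
from cell import manip
import cv2
for n in("scene","top"):
    im=manip.camera(n); cv2.imwrite(f"pics/{n}0.png",im[:,:,::-1])
    p=manip.camera_params(n); print(n,p)
print(manip.read_state())
E
```

```text
pics
scene {'K': array([[431.4916337 ,   0.        , 322.04183999],
       [  0.        , 431.4916337 , 196.77381558],
       [  0.        ,   0.        ,   1.        ]]), 'rvec': array([ 2.33036979,  0.7576395 , -0.30902674]), 'tvec': array([-429.01171205, -208.93178203, 1438.40126674])}
top {'K': array([[370.58119636,   0.        , 322.06978874],
       [  0.        , 370.58119636, 204.71329198],
       [  0.        ,   0.        ,   1.        ]]), 'rvec': array([ 2.16158321, -2.14233587,  0.17526056]), 'tvec': array([ -34.24958647,  571.76876611, 1036.99558516])}
{'clock': 0.1, 'joints': array([-1.38759920e+00,  3.00377945e-01,  1.52151743e+00,  1.27462606e-05,
        1.32071271e+00, -6.66081247e-02]), 'qd': array([ 0.00036942, -0.00191202, -0.00220769,  0.00108609, -0.00156596,
       -0.00061048]), 'effort': array([ 8.85029931e-04, -5.32644796e+01, -3.53282976e+01,  7.09212665e-02,
        2.35120731e-02, -6.67363543e-05]), 'eef_pos': array([ 135.92099309, -532.69468603,  204.96435775]), 'eef_rot': array([-1.57180869e+00,  7.99051693e-05, -2.89179061e+00]), 'wrist_force': array([-0.24260973,  0.04691153,  0.80789715]), 'moment': array([-0.03454053,  0.01449064,  0.0302607 ]), 'finger_gap': 93.58883566082426}
```

View pics/scene0.png

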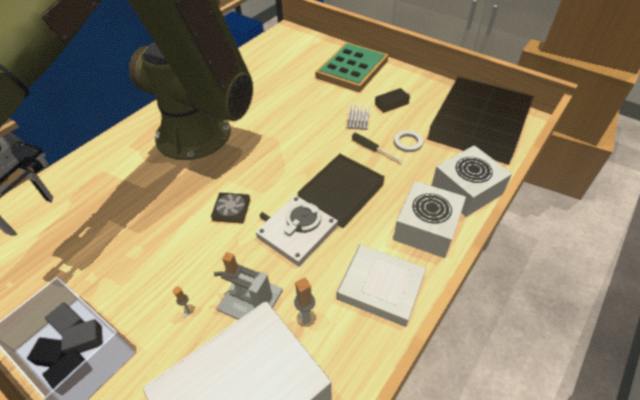

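View pics/top0.png

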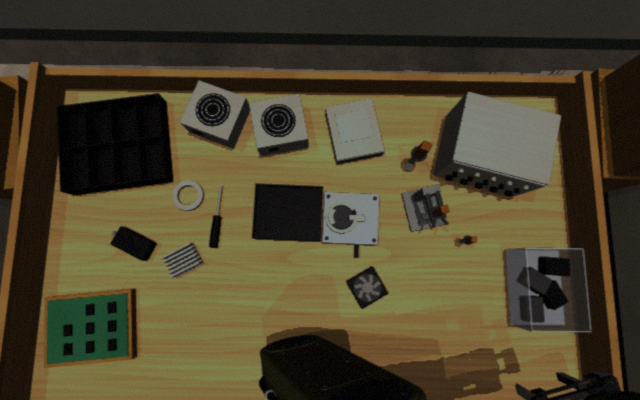

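```bash
python3 - <<'E'
import cv2,numpy as np
t=cv2.imread("pics/top0.png")[178:268,310:480];s=cv2.imread("pics/scene0.png")[180:325,165:335]
t=cv2.resize(t,None,fx=4.6,fy=4.6,interpolation=cv2.INTER_CUBIC)
t=cv2.convertScaleAbs(t,alpha=1.5,beta=10)
cv2.imwrite("pics/t1.png",t)
cv2.imwrite("pics/s1.png",cv2.resize(s,None,fx=4,fy=4,interpolation=cv2.INTER_CUBIC))
E
```

```text
(no output)
```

View pics/t1.png

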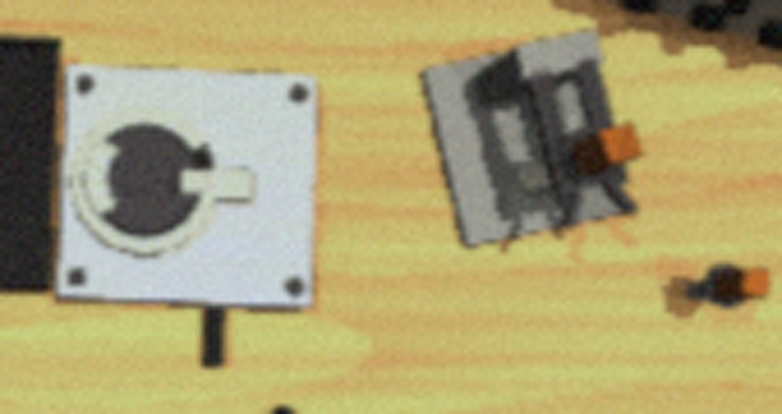

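View pics/s1.png

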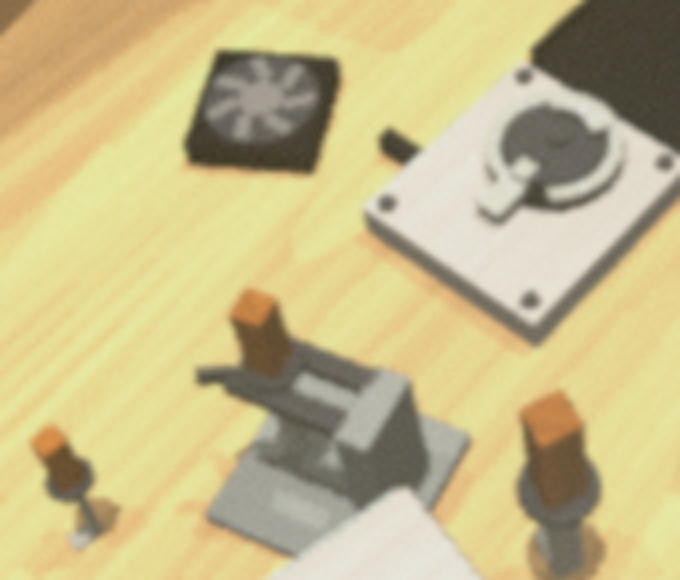

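```bash
cat > h.py <<'E'
import cv2,numpy as np
from cell import manip
def cam(n):
    p=manip.camera_params(n); return p["K"],cv2.Rodrigues(p["rvec"])[0],p["tvec"]
def ray(n,uv,z):
    K,R,t=cam(n); c=-R.T@t; d=R.T@np.linalg.solve(K,[*uv,1.]); return c+d*(z-c[2])/d[2]
def proj(n,P):
    K,R,t=cam(n); q=K@(R@np.asarray(P,float)+t); return q[:2]/q[2]
def blob(m,at):
    n,l,s,c=cv2.connectedComponentsWithStats(m.astype(np.uint8)); k=min((i for i in range(1,n) if s[i,4]>5),key=lambda i:np.hypot(*(c[i]-at)))
    return (l==k),c[k],s[k]
E
python3 - <<'E'
from h import *
t=cv2.imread("pics/top0.png");hsv=cv2.cvtColor(t,cv2.COLOR_BGR2HSV)
np.set_printoptions(precision=2,suppress=True)
# drive plate
m=(hsv[...,1]<60)&(hsv[...,2]>110)
b,c,s=blob(m,(365,200)); b=cv2.morphologyEx(b.astype(np.uint8),cv2.MORPH_OPEN,np.ones((3,3)))
cn=max(cv2.findContours(b,0,1)[0],key=cv2.contourArea); r=cv2.minAreaRect(cn); print("plate",s,r)
P=np.array([ray("top",q,30)[:2] for q in cv2.boxPoints(r)]); print(P, [np.linalg.norm(P[i]-P[i-1]) for i in range(4)])
# spindle dark
g=cv2.cvtColor(t,cv2.COLOR_BGR2GRAY)
m2=(g<95);b2,c2,s2=blob(m2[190:245,326:366],(14,26)); print("spindle",c2+[326,190],s2, ray("top",c2+[326,190],45))
# handles
for n,f in(("top",t),("scene",cv2.imread("pics/scene0.png"))):
    h=cv2.cvtColor(f,cv2.COLOR_BGR2HSV); o=(h[...,0]<13)&(h[...,1]>165)&(h[...,2]>50)
    k,l,st,ce=cv2.connectedComponentsWithStats(o.astype(np.uint8))
    for i in range(1,k):
        if 5<st[i,4]<600 and st[i,0]>170: print(n,st[i],ce[i],f[l==i].max(0))
for q in((424.,70),(598,30),(635,212),(468,246)): print("forkbase",ray("top",(310+q[0]/4.6,178+q[1]/4.6),6))
# tray edges
for q in((254,184),(323,186),(322,241),(253,238)): print("tray",ray("top",q,40))
print("handletop t",ray("top",(310+615/4.6,178+142/4.6),176),"s",ray("scene",(165+256/4,180+307/4),176))
print("tab end",ray("top",(310+253/4.6,178+184/4.6),44), "sp2",ray("scene",(165+555/4.,180+143/4.),45))
E
```

```text
plate [ 323  192   56   52 2119] ((350.84228515625, 217.78506469726562), (54.20296859741211, 49.9566535949707), 2.38594388961792)
[[ 465.59  -32.06]
 [ 612.95  -37.12]
 [ 607.87 -197.86]
 [ 460.4  -189.62]] [np.float64(157.64157033832888), np.float64(147.4412560442823), np.float64(160.82535454180226), np.float64(147.6959533342882)]
spindle [342.56 216.68] [  6  15  25  25 431] [537.26 -88.69  45.  ]
top [441 206   6   5  11] [442.82 207.55] [ 27  60 117]
forkbase [ 615.21 -272.67    6.  ]
forkbase [ 643.41 -389.2     6.  ]
forkbase [ 522.43 -408.75    6.  ]
forkbase [ 499.23 -298.6     6.  ]
tray [631.84 171.11  40.  ]
tray [628.08 -31.47  40.  ]
tray [466.85 -29.79  40.  ]
tray [473.74 168.5   40.  ]
handletop t [ 544.64 -338.34  176.  ] s [ 547.26 -342.75  176.  ]
tab end [ 534.15 -153.86   44.  ] sp2 [537.9 -86.3  45. ]
```

>>> play_rows --series '[[[-0.05,-0.02,-0.01],0.05,0],[[-0.1,-0.02,-0.019],0.05,0],[[-0.15,-0.02,-0.029],0.05,0],[[-0.2,-0.02,-0.038],0.05,0],[[-0.245,-0.02,-0.047],0.05,0],[[-0.29,-0.02,-0.056],0.05,0],[[-0.335,-0.02,-0.064],0.05,0],[[-0.38,-0.02,-0.073],0.05,0],[[-0.42,-0.02,-0.08],0.05,0],[[-0.445,-0.02,-0.085],0.05,0],[[-0.445,-0.02,-0.085],0.05,0],[[-0.445,-0.02,-0.085],0.05,0]]' --squeeze 60

```text
clock: 1.3
eef_pos: [545.9, -340.2, 224.4]
eef_rot: [-1.572, -0.001, -2.941]
wrist_force: [-0.1, -0.4, 0.5]
finger_gap: 93.9
```

>>> play_rows --series '[[[0,0.03,0],0,0],[[0,0.06,0],0,0],[[0,0.08,0],0,0],[[0,0.092,0],0,0],[[0,0.092,0],0,0],[[0,0.092,0],0,0.6],[[0,0.092,0],0,1],[[0,0.092,0],0,1],[[0,0.092,0],0,1],[[0,0.092,0],0,1],[[0,0.092,0],0,1],[[0,0.092,0],0,1]]'

```text
clock: 2.5
eef_pos: [545.8, -340.1, 132.5]
eef_rot: [-1.572, -0.001, -2.941]
wrist_force: [-0.3, -1.0, 0.2]
finger_gap: 41.1
```

```bash
cat > snap.py <<'E'
import sys
from h import *
n,name,u0,v0,u1,v1=sys.argv[1],sys.argv[2],*map(int,sys.argv[3:7])
im=manip.camera(n)[:,:,::-1]; cv2.imwrite(f"pics/{name}_full.png",im)
f=min(800/(u1-u0),600/(v1-v0)); cv2.imwrite(f"pics/{name}.png",cv2.resize(im[v0:v1,u0:u1],None,fx=f,fy=f,interpolation=cv2.INTER_CUBIC)); print("scale",f,manip.read_state())
E
python3 snap.py scene a1 170 170 340 320
```

```text
scale 4.0 {'clock': 2.55, 'joints': array([-6.14424894e-01,  5.69629318e-01,  1.31095282e+00,  5.64045230e-04,
        1.26291229e+00,  7.55681745e-01]), 'qd': array([ 6.09047654e-04,  1.29012710e-03, -1.00148988e-03, -2.07158395e-03,
        2.22517500e-04, -3.11533606e-05]), 'effort': array([ 4.32719549e-03, -6.72070098e+01, -3.45538473e+01,  6.34055142e-02,
       -3.28398880e-02, -2.34554354e-04]), 'eef_pos': array([ 545.76058149, -340.07782484,  132.4091816 ]), 'eef_rot': array([-1.57254888e+00, -9.13267233e-04, -2.94107361e+00]), 'wrist_force': array([-0.22154701, -0.45888125,  0.19065814]), 'moment': array([ 0.06370898, -0.00484036, -0.02285305]), 'finger_gap': 37.59477536199567}
```

View pics/a1.png

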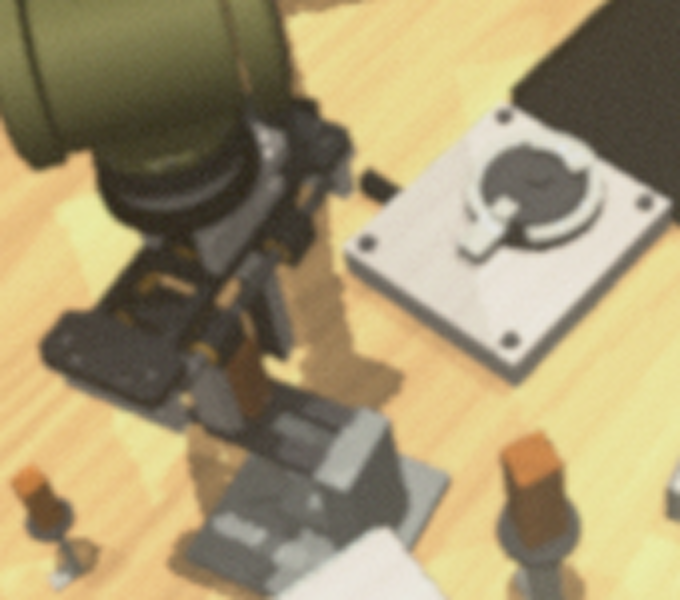

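>>> play_rows --series '[[[0,0,0],0,1],[[0,0,0],0,1],[[0,0,0],0,1],[[0,0,0],0,1],[[0,0,0],0,1],[[0,0,0],0,1],[[0,0,0],0,1],[[0,0,0],0,1]]'

```text
clock: 3.35
eef_pos: [545.8, -340.1, 132.4]
eef_rot: [-1.572, -0.001, -2.941]
wrist_force: [0.6, -0.7, -0.1]
finger_gap: 19.7
```

>>> play_rows --series '[[[0,-0.006,0],0,1],[[0,-0.012,0],0,1],[[0,-0.015,0],0,1],[[0.02,-0.015,0],0,1],[[0.045,-0.015,0],0,1],[[0.07,-0.015,0],0,1],[[0.09,-0.015,0],0,1],[[0.1,-0.04,0],0,1],[[0.1,-0.08,0],0,1],[[0.1,-0.1,0],0,1],[[0.1,-0.1,0],0,1]]'

```text
clock: 4.45
eef_pos: [448.6, -360.8, 235.8]
eef_rot: [-1.568, 0.002, -2.941]
wrist_force: [0.4, 0.9, -2.1]
finger_gap: 19.5
```

```bash
python3 snap.py scene a2 150 150 310 270 | cut -c1-40; python3 -c "
from h import *
print(manip.read_state()['eef_pos'],manip.read_state()['wrist_force'])
for p in((448,-360,232),(448,-360,140),(448,-339,140),(448,-381,140)):print(proj('scene',p))"
```

```text
scale 5.0 {'clock': 4.5, 'joints': array
        1.39663567e+00,  6.29135515e-01]
        0.00072425]), 'effort': array([-
        3.65277864e-01, -3.05994516e-03]
[ 448.09038863 -360.33948205  233.21275266] [-0.06889725 -0.90451667 -1.77968409]
[183.94304689 224.02386556]
[194.67241571 249.00390564]
[201.60015486 242.71803328]
[187.58665751 255.4331563 ]
```

View pics/a2.png

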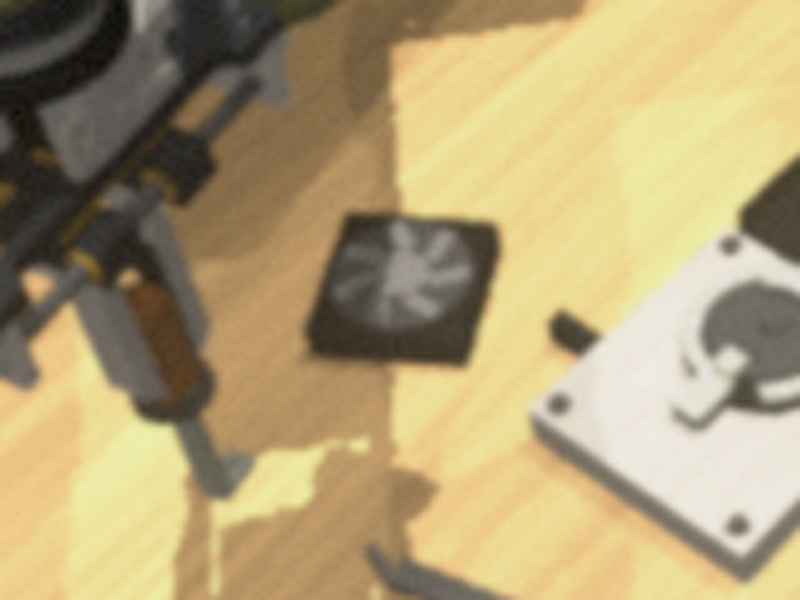

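>>> play_rows --series '[[[-0.02,0,-0.025],0.06,1],[[-0.04,0,-0.05],0.12,1],[[-0.06,0,-0.075],0.18,1],[[-0.08,0,-0.1],0.235,1],[[-0.1,0,-0.125],0.235,1],[[-0.117,0.01,-0.146],0.235,1],[[-0.117,0.04,-0.146],0.235,1],[[-0.117,0.07,-0.146],0.235,1],[[-0.117,0.09,-0.146],0.235,1],[[-0.117,0.103,-0.146],0.235,1],[[-0.117,0.103,-0.146],0.235,1]]'

```text
clock: 5.6
eef_pos: [532.6, -193.4, 127.7]
eef_rot: [-1.573, -0.004, 3.107]
wrist_force: [-0.9, 0.3, -1.1]
finger_gap: 19.9
```

```bash
python3 snap.py scene a3 220 150 360 255 | cut -c1-40; python3 snap.py top a3t 310 180 410 255 | cut -c1-40;python3 -c "
from h import *
s=manip.read_state();print(s['eef_pos'],s['eef_rot'],s['wrist_force'])
a=cv2.imread('pics/a3.png');b=cv2.imread('pics/a3t.png');f=lambda i:cv2.resize(i,(560,420));cv2.imwrite('pics/a3c.png',np.vstack([f(a)[60:350],f(b)[60:350]]))"
```

```text
scale 5.714285714285714 {'clock': 5.65, 
        1.17713075e+00,  1.19200187e+00]
        0.00064822]), 'effort': array([ 
       -2.92503275e-01, -3.35364879e-03]
scale 8.0 {'clock': 5.7, 'joints': array
        1.17749558e+00,  1.19204669e+00]
       -0.00117309]), 'effort': array([ 
       -1.31119774e-01, -3.31142168e-03]
[ 533.81616456 -194.02019415  130.50473155] [-1.57088923e+00  3.83431055e-04  3.10704125e+00] [-0.50062165  0.63256135 -0.69925334]
```

View pics/a3c.png

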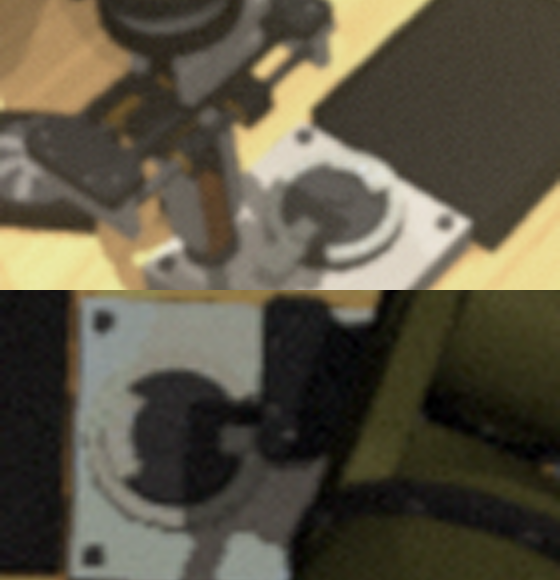

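>>> play_rows --series '[[[0,0.004,0],0,1],[[0,0.0065,0],0,1],[[0,0.0065,0],0,1],[[0,0.0065,0],0,1],[[0,0.0065,0],0,1]]'

```text
clock: 6.2
eef_pos: [533.9, -194.1, 124.2]
eef_rot: [-1.571, 0.001, 3.107]
wrist_force: [0.3, 0.4, -2.0]
finger_gap: 19.8
```

>>> play_rows --series '[[[0,0.001,0],0,1],[[0,0.0015,0],0,1],[[0,0.0015,0],0,1]]'

```text
clock: 6.5
eef_pos: [533.9, -194.1, 122.6]
eef_rot: [-1.571, 0.001, 3.107]
wrist_force: [-0.1, 0.1, -1.2]
finger_gap: 19.8
```

>>> play_rows --series '[[[0,0.001,0],0,1],[[0,0.001,0],0,1]]'

```text
clock: 6.7
eef_pos: [534.1, -194.2, 122.4]
eef_rot: [-1.57, 0.001, 3.107]
wrist_force: [-1.1, 0.5, 5.2]
finger_gap: 20.0
```

>>> play_rows --series '[[[0,-0.0016,0],0,1],[[0,-0.0016,-0.005],0,1],[[0,-0.0016,-0.01],0,1],[[0,-0.0016,-0.015],0,1],[[0,-0.0016,-0.02],0,1],[[0,-0.0016,-0.02],0,1]]'

```text
clock: 7.3
eef_pos: [534.8, -173.4, 123.9]
eef_rot: [-1.571, 0.001, 3.108]
wrist_force: [-0.9, -0.2, -0.8]
finger_gap: 19.8
```

>>> play_rows --series '[[[0,0,-0.003],0,1],[[0,0,-0.006],0,1],[[0,0,-0.009],0,1],[[0,0,-0.012],0,1],[[0,0,-0.012],0,1]]'

```text
clock: 7.8
eef_pos: [535.3, -161.1, 123.9]
eef_rot: [-1.571, 0.001, 3.108]
wrist_force: [-0.5, -0.1, -0.4]
finger_gap: 19.5
```

>>> play_rows --series '[[[0,0,-0.0015],0,1],[[0,-0.002,-0.0015],0,1],[[0,-0.004,-0.0015],0,1],[[0,-0.006,-0.0015],0,1],[[0,-0.006,-0.0015],0,1]]'

```text
clock: 8.3
eef_pos: [535.1, -159.5, 129.8]
eef_rot: [-1.571, 0.001, 3.108]
wrist_force: [0.5, 0.7, -7.5]
finger_gap: 19.3
```

>>> play_rows --series '[[[0,-0.002,0],0,1],[[0,-0.004,0],0,1],[[0,-0.006,0],0,1],[[0,-0.006,0],0,1]]'

```text
clock: 8.7
eef_pos: [534.9, -159.4, 135.6]
eef_rot: [-1.571, -0.0, 3.108]
wrist_force: [0.5, 1.1, -11.8]
finger_gap: 19.3
```

>>> play_rows --series '[[[0,-0.002,-0.0003],0,1],[[0,-0.004,-0.0006],0,1],[[0,-0.006,-0.001],0,1],[[0,-0.006,-0.001],0,1]]'

```text
clock: 9.1
eef_pos: [535.4, -158.6, 142.8]
eef_rot: [-1.57, 0.002, 3.108]
wrist_force: [-0.9, -0.7, -1.9]
finger_gap: 19.8
```

>>> play_rows --series '[[[0,-0.002,-0.0003],0,1],[[0,-0.004,-0.0006],0,1],[[0,-0.006,-0.001],0,1],[[0,-0.006,-0.001],0,1]]'

```text
clock: 9.5
eef_pos: [535.6, -157.6, 149.2]
eef_rot: [-1.57, 0.003, 3.108]
wrist_force: [0.7, 0.3, -3.1]
finger_gap: 19.8
```

>>> play_rows --series '[[[0,-0.002,-0.0003],0,1],[[0,-0.004,-0.0006],0,1],[[0,-0.006,-0.001],0,1],[[0,-0.006,-0.001],0,1]]'

```text
clock: 9.9
eef_pos: [535.7, -156.6, 155.5]
eef_rot: [-1.57, 0.003, 3.108]
wrist_force: [-0.4, 0.4, -2.6]
finger_gap: 19.7
```

```bash
python3 snap.py scene a4 250 160 370 250 | cut -c1-40
```

```text
scale 6.666666666666667 {'clock': 9.95, 
        1.21747988e+00,  1.25392047e+00]
       -0.00103757]), 'effort': array([ 
       -2.29652011e-02,  4.11068875e-03]
```

View pics/a4.png

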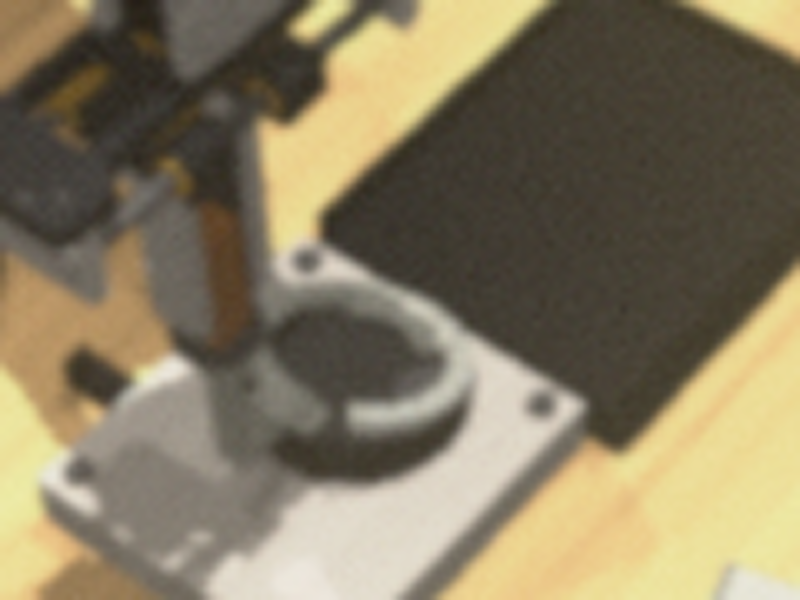

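>>> play_rows --series '[[[0,0,-0.003],0,1],[[0,0,-0.006],0,1],[[0,0,-0.009],0,1],[[0,0,-0.012],0,1],[[0,0,-0.015],0,1]]'

```text
clock: 10.45
eef_pos: [536.2, -141.3, 155.3]
eef_rot: [-1.57, 0.003, 3.108]
wrist_force: [1.0, 0.6, -1.6]
finger_gap: 19.9
```

>>> play_rows --series '[[[0,0,-0.003],0,1],[[0,0,-0.006],0,1],[[0,0,-0.009],0,1],[[0,0,-0.012],0,1],[[0,0,-0.015],0,1]]'

```text
clock: 10.95
eef_pos: [536.7, -126.1, 155.4]
eef_rot: [-1.57, 0.003, 3.108]
wrist_force: [-0.3, -0.4, -1.8]
finger_gap: 19.7
```

```bash
python3 snap.py scene a5 250 160 370 250 | cut -c1-40
```

```text
scale 6.666666666666667 {'clock': 11.0, 
        1.21219045e+00,  1.30716159e+00]
       -0.01299256]), 'effort': array([-
       -8.27194797e-02, -8.87215440e-02]
```

View pics/a5.png

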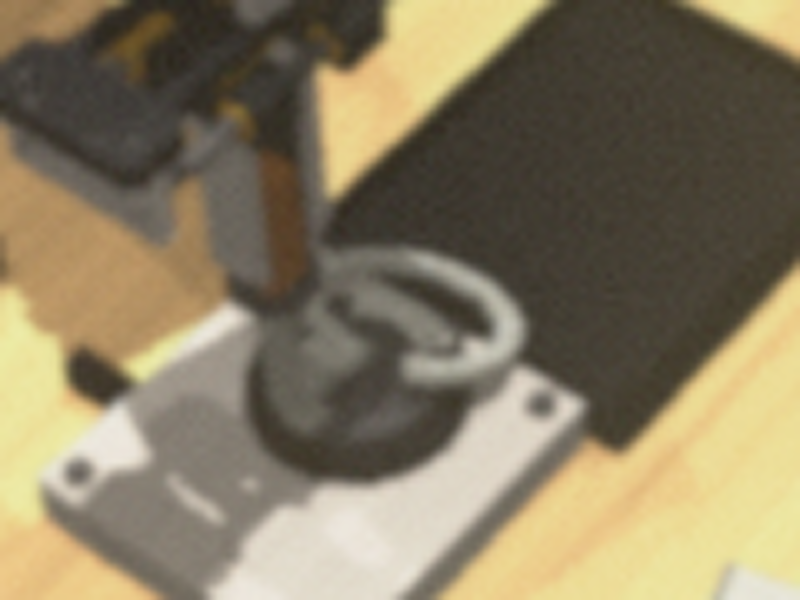

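>>> play_rows --series '[[[0,0,-0.004],0,1],[[0,0,-0.008],0,1],[[0,0,-0.012],0,1],[[0,0,-0.016],0,1],[[0,0,-0.02],0,1],[[0,0,-0.024],0,1],[[0,0,-0.028],0,1],[[0,0,-0.032],0,1],[[0,0,-0.036],0,1],[[0,0,-0.04],0,1]]'

```text
clock: 12.0
eef_pos: [538.0, -85.4, 155.3]
eef_rot: [-1.57, 0.003, 3.109]
wrist_force: [-0.4, -0.8, -1.9]
finger_gap: 19.8
```

>>> play_rows --series '[[[0,0,-0.004],0,1],[[0,0,-0.008],0,1],[[0,0,-0.012],0,1],[[0,0,-0.016],0,1],[[0,0,-0.02],0,1],[[0,0,-0.024],0,1],[[0,0,-0.028],0,1],[[0,0,-0.03],0,1]]'

```text
clock: 12.8
eef_pos: [539.0, -55.0, 155.3]
eef_rot: [-1.57, 0.003, 3.109]
wrist_force: [0.3, -1.1, -1.9]
finger_gap: 19.6
```

```bash
python3 snap.py scene a6 260 130 400 235 | cut -c1-40
```

```text
scale 5.714285714285714 {'clock': 12.85,
        1.20517123e+00,  1.43447955e+00]
       -0.00994786]), 'effort': array([-
       -7.99674843e-02, -2.73163116e-02]
```

View pics/a6.png

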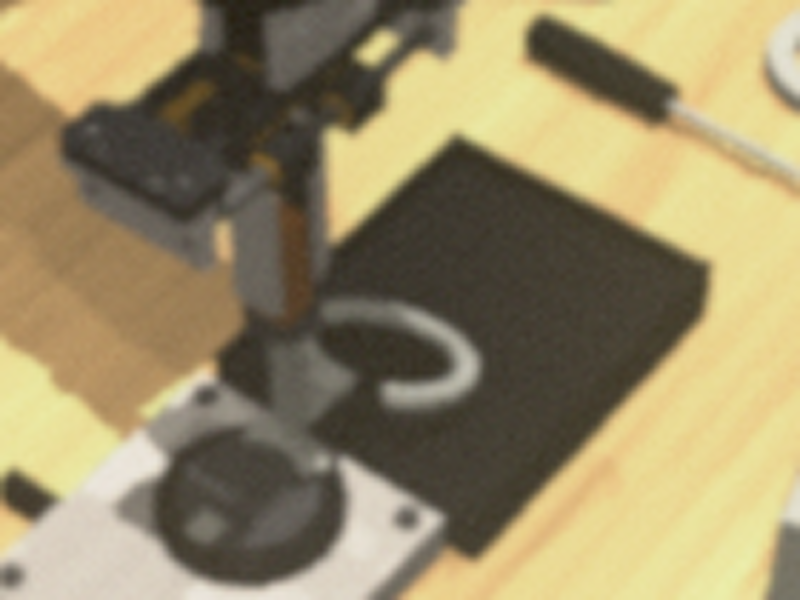

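>>> play_rows --series '[[[0,0,-0.004],0,1],[[0,0,-0.008],0,1],[[0,0,-0.012],0,1],[[0,0,-0.016],0,1],[[0,0,-0.02],0,1],[[0,0,-0.024],0,1],[[0,0,-0.028],0,1],[[0,0,-0.032],0,1],[[0,0,-0.036],0,1],[[0,0,-0.04],0,1],[[0,0,-0.044],0,1],[[0,0,-0.048],0,1],[[0,0,-0.052],0,1],[[0,0,-0.053],0,1],[[0,0,-0.053],0,1]]'

```text
clock: 14.35
eef_pos: [540.8, -1.7, 155.2]
eef_rot: [-1.57, 0.003, 3.109]
wrist_force: [0.6, 0.6, -1.8]
finger_gap: 20.2
```

>>> play_rows --series '[[[0,0.005,0],0,1],[[0,0.01,0],0,1],[[0,0.015,0],0,1],[[0,0.02,0],0,1],[[0,0.025,0],0,1],[[0,0.029,0],0,1],[[0,0.032,0],0,1],[[0,0.0335,0],0,1],[[0,0.0335,0],0,1],[[0,0.0335,0],0,1]]'

```text
clock: 15.35
eef_pos: [540.9, -1.7, 121.9]
eef_rot: [-1.571, 0.003, 3.109]
wrist_force: [0.1, -0.4, -2.7]
finger_gap: 19.5
```

```bash
python3 snap.py scene a7 260 130 400 235 | cut -c1-40
```

```text
scale 5.714285714285714 {'clock': 15.4, 
        1.13358664e+00,  1.53256231e+00]
        0.00066782]), 'effort': array([ 
       -7.69577734e-02, -2.54927509e-03]
```

View pics/a7.png

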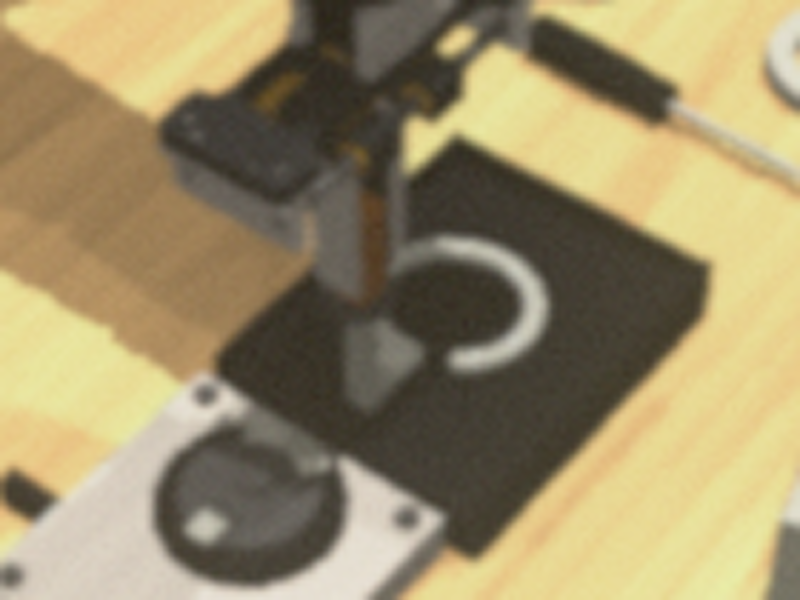

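>>> play_rows --series '[[[0,0,0.005],0,1],[[0,0,0.01],0,1],[[0,0,0.015],0,1],[[0,0,0.02],0,1],[[0,0,0.023],0,1],[[0,0,0.023],0,1],[[0,-0.01,0.023],0,1],[[0,-0.02,0.023],0,1],[[0,-0.05,0.023],0,1],[[0,-0.09,0.023],0,1],[[0,-0.11,0.023],0,1],[[0,-0.11,0.023],0,1]]'

```text
clock: 16.6
eef_pos: [540.9, -24.6, 235.7]
eef_rot: [-1.57, 0.009, 3.109]
wrist_force: [0.1, 0.8, -1.9]
finger_gap: 19.8
```

```bash
python3 snap.py scene a8 260 130 400 235 | cut -c1-40; python3 -c "
from h import *
s=manip.read_state();print(s['eef_pos'],s['eef_rot'],s['wrist_force'])"
```

```text
scale 5.714285714285714 {'clock': 16.65,
        1.36781601e+00,  1.48995014e+00]
       -1.95380717e-02,  3.09387906e-04]
        3.20973136e-01, -1.90596140e-03]
[540.22178912 -24.4968103  233.19061363] [-1.57036957  0.00569441  3.10936879] [-0.31185885 -0.04687556 -2.90149666]
```

View pics/a8.png

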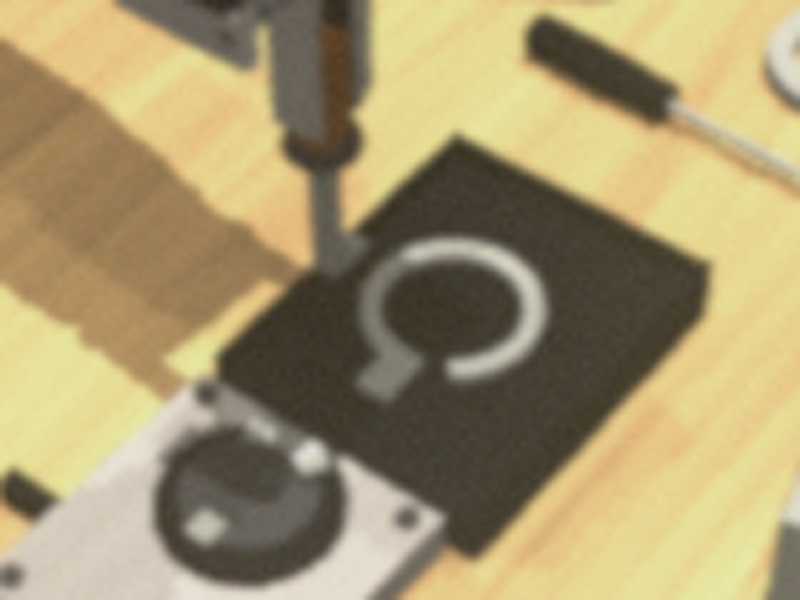

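>>> play_rows --series '[[[0.02,0,0.035],-0.05,1],[[0.035,0,0.07],-0.1,1],[[0.05,0,0.105],-0.15,1],[[0.06,0,0.14],-0.2,1],[[0.07,0,0.175],-0.232,1],[[0.081,0,0.21],-0.232,1],[[0.081,0,0.245],-0.232,1],[[0.081,0,0.28],-0.232,1],[[0.081,0,0.315],-0.232,1],[[0.081,0,0.338],-0.232,1],[[0.081,0,0.338],-0.232,1],[[0.081,0,0.338],-0.232,1]]'

```text
clock: 17.85
eef_pos: [448.0, -359.3, 231.3]
eef_rot: [-1.571, 0.004, -2.942]
wrist_force: [-0.4, 0.6, -2.0]
finger_gap: 19.9
```

```bash
python3 -c "
from h import *
s=manip.read_state();p=s['eef_pos'];y=s['eef_rot'][2];print(p,s['eef_rot'])
d=np.array([545.8,-340.1,147.5])-p;x=np.array([np.cos(y),np.sin(y)]);z=np.array([-np.sin(y),np.cos(y)])
print(d[:2]@x,-d[2],d[:2]@z)"
```

```text
[ 448.00485717 -359.28433801  231.33952136] [-1.57112306  0.00408751 -2.94235488]
-99.65753949906518 83.83952136461522 0.5510060802931356
```

>>> play_rows --series '[[[0,0.02,0.0005],0,1],[[-0.003,0.045,0.0005],0,1],[[-0.006,0.065,0.0005],0,1],[[-0.01,0.078,0.0005],0,1],[[-0.01,0.084,0.0005],0,1],[[-0.01,0.084,0.0005],0,1],[[-0.025,0.084,0.0005],0,1],[[-0.04,0.084,0.0005],0,1],[[-0.055,0.084,0.0005],0,1],[[-0.07,0.084,0.0005],0,1],[[-0.085,0.084,0.0005],0,1],[[-0.097,0.084,0.0005],0,1],[[-0.0997,0.084,0.0005],0,1],[[-0.0997,0.084,0.0005],0,1]]'

```text
clock: 19.25
eef_pos: [546.3, -339.9, 148.0]
eef_rot: [-1.571, 0.004, -2.942]
wrist_force: [-0.1, -0.1, -1.8]
finger_gap: 20.0
```

>>> play_rows --series '[[[0,0.004,0],0,1],[[0,0.008,0],0,1],[[0,0.011,0],0,1],[[0,0.0135,0],0,1],[[0,0.0145,0],0,1],[[0,0.0145,0],0,1]]'

```text
clock: 19.85
eef_pos: [546.2, -339.9, 133.3]
eef_rot: [-1.571, 0.004, -2.942]
wrist_force: [-0.3, -0.3, -1.5]
finger_gap: 19.7
```

>>> play_rows --series '[[[0,0.0007,0],0,1],[[0,0.001,0],0,1],[[0,0.001,0],0,1]]'

```text
clock: 20.15
eef_pos: [546.3, -339.9, 132.5]
eef_rot: [-1.571, 0.004, -2.942]
wrist_force: [-0.3, -0.1, -1.2]
finger_gap: 19.7
```

>>> play_rows --series '[[[0,0.0005,0],0,1],[[0,0.0007,0],0,1],[[0,0.0007,0],0,1]]'

```text
clock: 20.45
eef_pos: [546.3, -339.9, 132.4]
eef_rot: [-1.571, 0.005, -2.942]
wrist_force: [-2.6, 1.2, 5.0]
finger_gap: 19.5
```

Seated on the prongs (contact at the original height). Release and retreat.

>>> play_rows --series '[[[0,0,0],0,0.85],[[0,0,0],0,0.7],[[0,0,0],0,0.5],[[0,0,0],0,0.3],[[0,0,0],0,0.2],[[0,0,0],0,0.2],[[0,0,0],0,0.2],[[0,0,0],0,0.2],[[0,0,0],0,0.2],[[0,-0.01,0],0,0.2],[[0,-0.03,0],0,0.2],[[0,-0.06,0],0,0.2],[[0,-0.1,0],0,0.2],[[0,-0.13,0],0,0.2],[[0.05,-0.13,0],0,0.2],[[0.1,-0.13,0],0,0.2],[[0.15,-0.13,0],0,0.2],[[0.2,-0.13,0],0,0.2],[[0.2,-0.13,0],0,0.2]]'

```text
clock: 22.35
eef_pos: [345.8, -380.7, 263.0]
eef_rot: [-1.569, 0.005, -2.946]
wrist_force: [0.6, -0.1, 0.8]
finger_gap: 75.2
```

```bash
python3 - <<'E'
from h import *
s=manip.read_state();print(s['clock'],s['eef_pos'],s['wrist_force'],s['finger_gap'])
np.set_printoptions(precision=1,suppress=True)
for n in("top","scene"):
    a=cv2.imread(f"pics/{n}0.png").astype(int); im=manip.camera(n)[:,:,::-1]; cv2.imwrite(f"pics/end_{n}.png",im)
    c=proj(n,(546,-340.5,148)); u,v=map(int,c); w=lambda i:i[v-10:v+12,u-10:u+12].astype(np.float32).mean(2)
    sh=cv2.phaseCorrelate(w(a),w(im)); print(n,"pick patch",c,"shift",sh)
    f=lambda q:(lambda g:(g[...,2]>85)&(g[...,1]<70))(cv2.cvtColor(q,cv2.COLOR_BGR2HSV))
    tr=np.array([proj(n,p) for p in((480,-18,30),(620,-25,30),(627,160,30),(485,165,30))]).astype(np.int32)
    mk=np.zeros(im.shape[:2],np.uint8); cv2.fillConvexPoly(mk,tr,1)
    g=cv2.cvtColor(im,cv2.COLOR_BGR2GRAY); ys,xs=np.where((mk>0)&(g>105 if n=="scene" else g>80)&(mk>0))
    print("ring px",len(xs)); 
    W=np.array([ray(n,(x,y),33)[:2] for x,y in zip(xs,ys)])
    print(W.min(0),W.max(0),W.mean(0))
    # bystanders
    for nm,p in(("collar/screwdr/heatsink region",None),):
        r=(slice(180,290),slice(150,230)) if n=="top" else (slice(95,165),slice(335,430))
        print(nm,cv2.phaseCorrelate(a[r].mean(2).astype(np.float32),im[r].mean(2).astype(np.float32)))
E
```

```text
22.35 [ 345.81583622 -380.68567633  263.01751681] [ 0.64514292 -0.14776458  0.83432905] 75.18085564994884
top pick patch [440.9 209.8] shift ((-0.3938673950733538, -0.11581636181442612), 0.9463240024116304)
ring px 342
[498.    5.9] [586.5 119.9] [540.7  69.1]
collar/screwdr/heatsink region ((-0.04222440001261418, 0.006523255862433075), 0.9729331457614898)
scene pick patch [231.7 262.9] shift ((0.26921130337976784, -0.15000745300119078), 0.9608142332484325)
ring px 422
[490.9   1.6] [587.5 121.7] [538.7  66.1]
collar/screwdr/heatsink region ((0.009135673475384465, 0.02694527736490926), 1.0140693026974246)
```

```bash
python3 -c "
from cell import manip
print(manip.sign_off())"
```

```text
the job is handed in; nothing more can be done
None
```

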